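# Seat the handle blank in the drilling jig and clamp it

### The arm

A 7-joint arm with a two-finger parallel gripper is mounted at the origin on the work surface. World frame = base frame: x ahead of the robot, y to its left, z up, the work surface at z = 0. Lengths are in m, angles in degrees, forces in N, time in s.
With the tool pointing down it reaches from about 0.35 to 0.9 m from the base axis. Payload 8.1 kg.
Tool frame: the origin (TCP) lies at the very end of the fingers, on their centre line; the grasp point (between the pads) lies 19 mm behind it (grip_depth is the distance from the TCP to the grasp point, in m); z points along the fingers, y is the line along which they close (so a half turn about z gives the same grasp; the last joint's range is limited). The gripper opens to 85 mm and grips with 20 to 120 N. Pads are 22 mm wide; open, the fingers measure 114 mm over their backs; the gripper's body (76 mm by 85 mm) begins 54 mm behind the grasp point. The pads swing forward as they close: fully open they stand 13 mm farther back than shut.
Start: joints at [67.059, 24.895, 1.432, 90.138, -0.665, 64.973, -4.303], TCP at [0.183, -0.598, 0.231] pointing down, gripper open.
Joint ranges: [-149.89, 149.89], [-25.12, 119.58], [-72.63, 75.52], [4.76, 147.25], [-75.54, 255.54], [6.69, 114.76], [-157.13, 157.13]. Speed limits (degrees/s): [127.2, 127.2, 172.46, 172.46, 180, 180, 180].

### API

Orientations are given as [roll, pitch, yaw] about the fixed x, y, z axes, in that order (R = Rz(yaw) Ry(pitch) Rx(roll)).
In Python, from plant import get_state, camera, close_job, grip_depth gives the robot as it stands.
- The arm moves only by the tool drive_tool, never from a script. Its argument "moves" is a list of rows, each an object with "xyz": the shift along the tool's x, y, z in units of 40 mm (1.0 is 40 mm), a list of three; "angular": the turn, a rotation vector about the tool's x, y, z in degrees, a list of three; "grip": the opening, from 0 (shut) to 1 (fully open). A call has exactly 8 rows; each row shifts and turns the commanded pose from where the row before left it, along the tool's axes as they then stand; what a row does not reach is not made up. A row lasts 1/10 s, in which the tool goes at most 50 mm and 8.59 degrees, less where a joint would pass 70% of its speed; a pose out of reach is approached as far as the arm can. A call is refused whole if a number of a shift passes 1 or a number of a turn 8.59, either way. A call with a gripper value outside its range is refused whole. The fingers move at their own pace and stop on an object; "grip_force" is the grip in N (left out, the last holds). Time passes only in rows, so rows that do not move let the fingers close, or fill a call up. It gives the time, the measured TCP pose, the force, the opening and the grip force at its end, in the units of the state.
- get_state(): the state, without advancing time (a new reading comes with each control period).
- camera(name): name is "scene" or "side" or "wrist"; returns a dict with "image" (480x640x3 uint8, red, green, blue), "range_z" (480x640 float32, m along the optical axis (not along the pixel's ray), 0 where there is no reading), "fx", "fy", "cx", "cy" (pixels), "dist_coeffs" ([k1, k2, p1, p2, k3] as OpenCV has them; the pictures are not rectified), "R" (3x3) and "t" (3): a world point X has camera coordinates R X + t. Camera axes: x right, y down, z forward; pixel columns grow to the right and rows downward; lengths in m; the calibration is good to about 2 mm. A picture is of the moment at which its call begins.
- close_job(): hands the job in; it is judged then, once.
The state is a dict: "time_s": time; "joint_pos": joint angles; "dq": joint speeds; "joint_efforts": joint torques, N m; "tcp_pos": TCP position; "orientation": TCP orientation; "contact_force": force on the tool from outside, world axes, zero at the start; "wrist_torque": the same for the moment, N m; "width": finger opening in m; "grasp_force": force on a finger pad.
Only numpy, scipy, OpenCV 4.12 (cv2) and the standard library are available. Lean on these libraries where they do the work, as an engineer would, in place of code of your own. Each camera call takes 0.05 s, during which the arm holds its last target. There are 200 camera calls.

### The job

The wooden handle blank in the black drilling jig is sitting up on the jig's knock-out pins. Press it down, both ends, until it is fully home on the floor of the nest, and only then swing the hinged steel strap over and push it all the way down onto the blank, so that it is ready for drilling. Do not force the strap down on a blank that is not home, and leave the spare blank, the chisel and the sanding block that lie around the jig where they are.

Things in the scene. Friction and masses are not known exactly. Their poses are not given: they have to be found in the camera images.
- jig: black cast drilling jig fixed to the bench; base plate 140 x 210 x 20 mm, from 64 mm towards -x to 76 mm towards +x of the origin. Origin on the bench surface under the middle of the nest; z up, y along the nest. The nest's floor is 20 mm above the origin, 47 mm (x) by 146 mm (y), with 14 mm high side walls and 6 mm sills at the ends. Two cheeks behind it (+x) carry the strap's hinge
- pin_seat_l (a point): centre of the +y knock-out pin's hole in the nest's floor (y = +50 mm, z = 20 mm in the jig). The 12 mm steel pin stands 0 to 12 mm up under the blank, hidden; it may be down already. Friction holds it: a push of about 7 N slides it down (no spring, it stays), flush with the floor at the end. With the blank home, a push meets solid iron
- pin_seat_r (a point): the same for the -y pin (y = -50 mm), alike, standing 7 to 12 mm up
- blank: light wooden handle blank in the nest, loose, about 190 g: block 44 (x) x 140 (y) x 40 (z) mm, with a round tenon 20 mm dia., 22 mm long at its +y end. Origin at the centre of the block's underside. It lies along the jig's y, same sense, and may be tilted, one end higher. Fully home it is level, underside on the floor 20 mm above the jig's origin, top at 60 mm
- blank_l (a point): point on the blank's top face, middle of its width, 50 mm from the centre towards the +y end (above one pin); 60 mm above the jig's origin when this end is home
- blank_r (a point): the like point 50 mm towards the -y end (above the other pin); 60 mm above the jig's origin when this end is home
- strap (a joint): angle of the hinged steel strap (rad): 0 = level across the middle of the blank, pointing to the jig's -x, its rubber pad 0.5 mm above a seated blank (pressed on, it stops at about -0.01); pi/2 = upright; 2.0 = leaning back to +x. A stiff hinge: it stays wherever it is left and must be pushed (2 to 4 N at the ball) all the way to closed
- jig_hinge (a point): middle of the strap's hinge axis, at x = +50, y = 0, z = 69 mm in the jig; the axis runs along the jig's y. The strap's mid-thickness passes through it; the strap is 26 mm wide (y), 8 mm thick, 97 mm long from the axis, then a 9 mm rod and a ball. A 20 mm rubber pad is under it 50 mm from the axis
- strap_ball (a point): centre of the steel ball (24 mm dia.) at the strap's free end, 122 mm from the hinge axis
- spare: a second, identical handle blank lying loose on the bench near the jig; not part of the job. Same size and frame as blank
- gouge: turning chisel lying on the bench near the jig, wooden handle and steel blade, 305 mm long, 32 mm high; origin under its brass ferrule, x towards the blade tip (145 mm), handle to -x (160 mm); not part of the job
- sander: cork sanding block, 65 x 110 x 32 mm high, lying near the jig; origin under its centre; not part of the job

How it is judged (in metres and radians):
On the way, in this order (a step that is already met when the one before it is completed fails the run):
1. the blank is fully home at both ends while the strap is still open (z of blank_l in the frame of jig between 0.057 and 0.062 m and z of blank_r in the frame of jig between 0.057 and 0.062 m and horizontal distance between blank and jig below 0.008 m and value of joint strap above 0.4 rad), for 0.2 s.
2. the strap is swung down onto the blank (z of blank_l in the frame of jig between 0.057 and 0.062 m and z of blank_r in the frame of jig between 0.057 and 0.062 m and horizontal distance between blank and jig below 0.008 m and value of joint strap below 0.05 rad), for 0.2 s.
At the end, for the whole second after the job is handed in: The blank lies in the nest with both ends within 2 mm of fully home (points on its top 57 to 62 mm above the jig's origin, centre within 8 mm of the jig's), at rest, and the strap is closed over it (joint below 0.05 rad) (all of step 2 and linear speed of blank below 0.01 m/s); the robot touches nothing.
It fails at once if the strap is pushed onto the blank (over 4 N) while an end is still more than 3 mm up (contact force between strap and blank above 4 N and z of any of blank_l, blank_r in the frame of jig above 0.063 m).
It fails at once if the spare blank, the chisel or the sanding block is shifted more than 30 mm (distance of any of spare, gouge, sander from where it was at the start of the episode above 0.03 m).
It also fails if it takes over 45 s, if anything falls off the work surface, if the arm or the gripper's body presses on something with over 40 N, if the wrist force passes 120 N, or if a joint passes its speed limit or range.

## Working session

There is one attempt and no reset: what is moved stays moved. The work goes in short steps, Python scripts to look and compute and a tool call to move; the robot and the scene stay as the last step left them, time stands still between calls to the robot, and variables do not carry over. Pictures are saved under pics/ and viewed, at most 10 in all, crops included, and the job is handed in when it is done.

Besides the shell and the picture viewer there is one more tool, called after "Emit:" as name([rows], argument=value, ...), one row to a line, values as JSON. drive_tool: Moves the arm, as the interface text tells. Its arguments: {"type":"object","properties":{"moves":{"type":"array","items":{"type":"object","properties":{"xyz":{"type":"array","items":{"type":"number"}},"angular":{"type":"array","items":{"type":"number"}},"grip":{"type":"number"}}}},"grip_force":{"type":"number"}},"required":["moves"]}

```bash
mkdir -p pics; python3 - <<'E'
from plant import get_state,camera,grip_depth
import cv2,numpy as np
s=get_state();print({k:np.round(v,3).tolist() for k,v in s.items()},grip_depth)
for n in("scene","side"):
    c=camera(n);cv2.imwrite(f"pics/{n}0.png",c["image"][:,:,::-1]);np.savez(f"{n}0.npz",**c)
    print(n,c["fx"],c["cx"],c["cy"],c["dist_coeffs"],np.round(-c["R"].T@c["t"],3),np.round(c["R"],3).tolist(),(c["range_z"]>0).mean())
E
```

```text
{'time_s': 0.0, 'joint_pos': [67.059, 24.936, 1.43, 90.188, -0.664, 64.973, -4.301], 'dq': [0.093, 0.011, -0.113, -0.098, 0.004, 0.016, 0.038], 'joint_efforts': [0.001, -67.047, 1.025, -31.621, 0.015, 0.012, -0.0], 'tcp_pos': [0.183, -0.597, 0.231], 'orientation': [-179.911, 0.008, 17.062], 'contact_force': [0.279, 0.94, -0.134], 'wrist_torque': [0.054, 0.01, -0.01], 'grasp_force': 0.0, 'width': 0.085} 0.0187
scene 491.75657194563814 330.32137397569085 245.8665502310164 [-0.0170617  0.         0.         0.         0.       ] [ 0.798 -0.381  0.849] [[0.863, 0.505, -0.014], [0.419, -0.732, -0.538], [-0.281, 0.458, -0.843]] 0.9961555989583334
side 601.8668863663825 325.14990395182326 234.81822843419073 [-0.09950836  0.          0.          0.          0.        ] [ 0.321 -0.513  0.744] [[0.938, -0.346, 0.013], [-0.244, -0.687, -0.685], [0.246, 0.639, -0.729]] 0.9959309895833334
```

View pics/scene0.png

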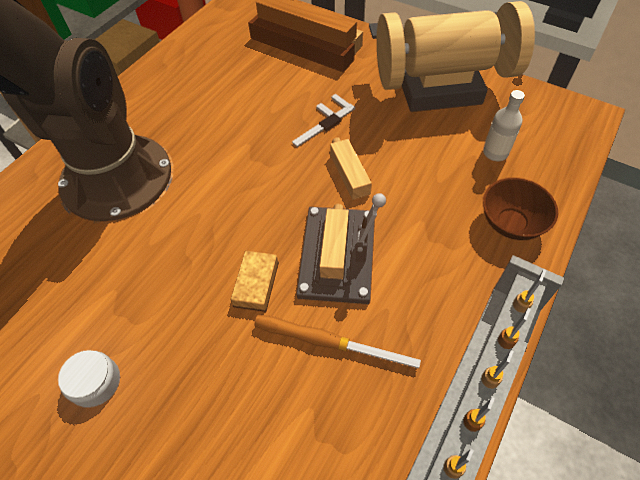

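View pics/side0.png

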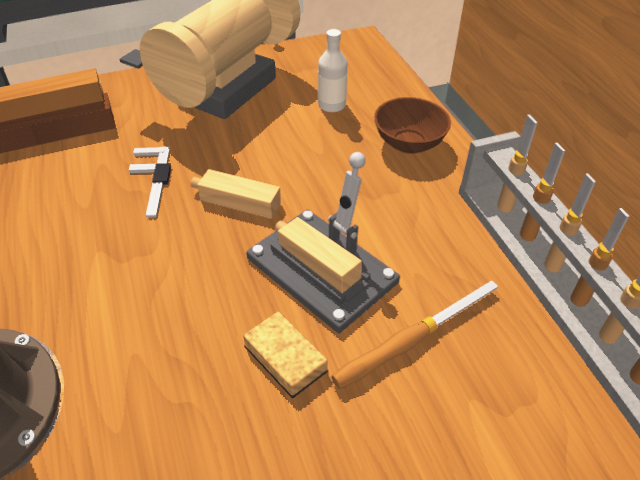

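The scene view shows the jig's bolts at (314,211), (304,287) and (363,291), the blank's top near (335,240) and the ball at (379,200). The side view shows all four bolts at (308,216), (258,250), (339,314) and (389,273), the blank's top near (320,253) and the ball at (357,160). The strap is roughly upright.

```bash
cat > h.py <<'E'
import numpy as np,cv2
def K(c): return np.array([[c["fx"],0,c["cx"]],[0,c["fy"],c["cy"]],[0,0,1.]])
def pts(c,uv):
    uv=np.asarray(uv,float).reshape(-1,2)
    n=cv2.undistortPoints(uv.reshape(-1,1,2),K(c),np.array(c["dist_coeffs"])).reshape(-1,2)
    z=c["range_z"][uv[:,1].round().astype(int),uv[:,0].round().astype(int)]
    p=np.c_[n,np.ones(len(n))]*z[:,None]
    return (p-c["t"])@c["R"]
def cloud(c,x0,x1,y0,y1):
    u,v=np.meshgrid(np.arange(x0,x1),np.arange(y0,y1));uv=np.c_[u.ravel(),v.ravel()]
    return uv,pts(c,uv),c["image"][uv[:,1],uv[:,0]].astype(int)
E
python3 - <<'E'
from h import *
for n,box,ball,bolts in(("side",(240,405,200,335),(357,160),[(308,216),(389,273),(339,314),(258,250)]),("scene",(290,385,190,310),(379,200),[(314,211),(363,291),(304,287)])):
    c=dict(np.load(n+"0.npz"))
    print(n,"bolts",np.round(pts(c,bolts),4).tolist(),"ball surf",np.round(pts(c,[ball]),4))
    cam=-c["R"].T@c["t"];p=pts(c,[ball])[0];d=p-cam;print("ball",np.round(p+.012*d/np.linalg.norm(d),4))
    uv,P,C=cloud(c,*box)
    wood=(C[:,0]>150)&(C[:,0]-C[:,2]>40)
    m=wood&(P[:,2]>.052)&(P[:,2]<.085)
    # plane fit of top, iterated
    q=P[m]; A=np.c_[q[:,:2],np.ones(len(q))]; w=q[:,2]>np.median(q[:,2])-.006
    for _ in range(6):
        k=np.linalg.lstsq(A[w],q[w,2],rcond=None)[0]; w=abs(q[:,2]-A@k)<.0015
    t=q[w]; r=cv2.minAreaRect((t[:,:2]*1000).astype(np.float32))
    print("top plane",k.round(4),w.sum(),"rect",r,"z@centre",(np.array([r[0][0]/1e3,r[0][1]/1e3,1])@k).round(4))
    b=P[(P[:,2]>.016)&(P[:,2]<.024)&(C.max(1)<110)]
    print("baseplate rect",cv2.minAreaRect((b[:,:2]*1000).astype(np.float32)),np.median(b[:,2]))
    m=P[:,2]<.004; print("bench z",np.median(P[m][:,2]))
E
```

```text
side bolts [[0.5504, 0.1665, 0.0281], [0.6284, 0.0083, 0.0263], [0.5272, -0.0384, 0.0268], [0.4506, 0.1231, 0.0254]] ball surf [[0.5995 0.0915 0.195 ]]
ball [0.6034 0.0999 0.1874]
top plane [ 0.0176 -0.0447  0.0587] 1543 rect ((533.1773681640625, 67.2809829711914), (45.43820571899414, 141.04588317871094), 25.188491821289062) z@centre 0.0651
baseplate rect ((539.6007690429688, 65.80195617675781), (139.21112060546875, 206.99835205078125), 25.076824188232422) 0.020201631222358872
bench z 0.0003687805121043252
scene bolts [[0.4509, 0.1238, 0.0265], [0.6275, 0.0101, 0.0271], [0.5271, -0.0377, 0.0267]] ball surf [[0.6054 0.0922 0.1975]]
ball [0.6026 0.0991 0.188 ]
top plane [ 0.0248 -0.0371  0.0536] 1006 rect ((532.4072875976562, 68.07258605957031), (43.70216369628906, 139.7620849609375), 25.318532943725586) z@centre 0.0642
baseplate rect ((527.4248046875, 91.53821563720703), (138.8255615234375, 261.14398193359375), 25.139812469482422) 0.01963030429296243
bench z -0.00033225517993744694
```

Emit:
drive_tool([
  {"xyz": [0.82,-0.72,0],"grip": 0},
  {"xyz": [0.82,-0.72,0],"grip": 0},
  {"xyz": [0.82,-0.72,0],"grip": 0},
  {"xyz": [0.82,-0.72,0],"grip": 0},
  {"xyz": [0.82,-0.72,0],"grip": 0},
  {"xyz": [0.82,-0.72,0],"grip": 0},
  {"xyz": [0.82,-0.72,0],"grip": 0},
  {"xyz": [0.82,-0.72,0],"grip": 0},
], grip_force=40)

```text
invalid input at $.moves[0]: expected keys xyz, angular, grip
```

Emit:
drive_tool([
  {"xyz": [0.82,-0.72,0],"angular": [0,0,0],"grip": 0},
  {"xyz": [0.82,-0.72,0],"angular": [0,0,0],"grip": 0},
  {"xyz": [0.82,-0.72,0],"angular": [0,0,0],"grip": 0},
  {"xyz": [0.82,-0.72,0],"angular": [0,0,0],"grip": 0},
  {"xyz": [0.82,-0.72,0],"angular": [0,0,0],"grip": 0},
  {"xyz": [0.82,-0.72,0],"angular": [0,0,0],"grip": 0},
  {"xyz": [0.82,-0.72,0],"angular": [0,0,0],"grip": 0},
  {"xyz": [0.82,-0.72,0],"angular": [0,0,0],"grip": 0},
], grip_force=40)

```text
time_s: 0.9
tcp_pos: [0.367, -0.2985, 0.2312]
orientation: [-180.0, 0.0, 17.1]
contact_force: [0.2, 0.6, -0.4]
width: 0.0001
grasp_force: 0.0
```

Emit:
drive_tool([
  {"xyz": [0.85,-0.77,0],"angular": [0,0,0],"grip": 0},
  {"xyz": [0.85,-0.77,0],"angular": [0,0,0],"grip": 0},
  {"xyz": [0.85,-0.77,0],"angular": [0,0,0],"grip": 0},
  {"xyz": [0.85,-0.77,0],"angular": [0,0,0],"grip": 0},
  {"xyz": [0.85,-0.77,0],"angular": [0,0,0],"grip": 0},
  {"xyz": [0.85,-0.77,0],"angular": [0,0,0],"grip": 0},
  {"xyz": [0.85,-0.77,0],"angular": [0,0,0],"grip": 0},
  {"xyz": [0.85,-0.77,0],"angular": [0,0,0],"grip": 0},
])

```text
time_s: 1.7
tcp_pos: [0.5549, 0.0167, 0.231]
orientation: [180.0, 0.0, 17.0]
contact_force: [0.7, -1.2, 0.6]
width: 0.0
grasp_force: 0.0
```

Emit:
drive_tool([
  {"xyz": [0,0,0],"angular": [0,0,-7.9],"grip": 0},
  {"xyz": [0,0,0.8],"angular": [0,0,0],"grip": 0},
  {"xyz": [0,0,0.8],"angular": [0,0,0],"grip": 0},
  {"xyz": [0,0,0.8],"angular": [0,0,0],"grip": 0},
  {"xyz": [0,0,0.4],"angular": [0,0,0],"grip": 0},
  {"xyz": [0,0,0.2],"angular": [0,0,0],"grip": 0},
  {"xyz": [0,0,0],"angular": [0,0,0],"grip": 0},
  {"xyz": [0,0,0],"angular": [0,0,0],"grip": 0},
])

```text
time_s: 2.5
tcp_pos: [0.5549, 0.0152, 0.1121]
orientation: [180.0, -0.1, 25.0]
contact_force: [0.5, -0.2, 0.2]
width: 0.0002
grasp_force: 0.0
```

Emit:
drive_tool([
  {"xyz": [0,-0.06,0.5],"angular": [0,0,0],"grip": 0},
  {"xyz": [0,0,0.5],"angular": [0,0,0],"grip": 0},
  {"xyz": [0,0,0.1],"angular": [0,0,0],"grip": 0},
  {"xyz": [0,0,0.05],"angular": [0,0,0],"grip": 0},
  {"xyz": [0,0,0.05],"angular": [0,0,0],"grip": 0},
  {"xyz": [0,0,0.05],"angular": [0,0,0],"grip": 0},
  {"xyz": [0,0,0],"angular": [0,0,0],"grip": 0},
  {"xyz": [0,0,0],"angular": [0,0,0],"grip": 0},
])

```text
time_s: 3.3
tcp_pos: [0.5544, 0.0168, 0.0628]
orientation: [179.9, -0.1, 24.9]
contact_force: [-1.0, -2.7, 6.1]
width: -0.0002
grasp_force: 3.2
```

Emit:
drive_tool([
  {"xyz": [0,0,0.05],"angular": [0,0,0],"grip": 0},
  {"xyz": [0,0,0.03],"angular": [0,0,0],"grip": 0},
  {"xyz": [0,0,0.02],"angular": [0,0,0],"grip": 0},
  {"xyz": [0,0,0.02],"angular": [0,0,0],"grip": 0},
  {"xyz": [0,0,0],"angular": [0,0,0],"grip": 0},
  {"xyz": [0,0,0],"angular": [0,0,0],"grip": 0},
  {"xyz": [0,0,0],"angular": [0,0,0],"grip": 0},
  {"xyz": [0,0,0],"angular": [0,0,0],"grip": 0},
])

```text
time_s: 4.1
tcp_pos: [0.5548, 0.0162, 0.0602]
orientation: [179.8, -0.1, 24.9]
contact_force: [-9.2, -5.9, 36.2]
width: -0.0002
grasp_force: 17.9
```

Emit:
drive_tool([
  {"xyz": [0,0,-0.6],"angular": [0,0,0],"grip": 0},
  {"xyz": [-0.1,-0.6,0],"angular": [0,0,0],"grip": 0},
  {"xyz": [0,-0.7,0],"angular": [0,0,0],"grip": 0},
  {"xyz": [0,-0.7,0],"angular": [0,0,0],"grip": 0},
  {"xyz": [0.1,-0.5,0],"angular": [0,0,0],"grip": 0},
  {"xyz": [0,0,0.3],"angular": [0,0,0],"grip": 0},
  {"xyz": [0,0,0.1],"angular": [0,0,0],"grip": 0},
  {"xyz": [0,0,0],"angular": [0,0,0],"grip": 0},
])

```text
time_s: 4.9
tcp_pos: [0.5109, 0.1068, 0.0638]
orientation: [180.0, 0.1, 24.9]
contact_force: [0.0, -0.0, 0.1]
width: 0.0002
grasp_force: 0.0
```

Emit:
drive_tool([
  {"xyz": [0,0,0.05],"angular": [0,0,0],"grip": 0},
  {"xyz": [0,0,0.03],"angular": [0,0,0],"grip": 0},
  {"xyz": [0,0,0.03],"angular": [0,0,0],"grip": 0},
  {"xyz": [0,0,0.02],"angular": [0,0,0],"grip": 0},
  {"xyz": [0,0,0.02],"angular": [0,0,0],"grip": 0},
  {"xyz": [0,0,0],"angular": [0,0,0],"grip": 0},
  {"xyz": [0,0,0],"angular": [0,0,0],"grip": 0},
  {"xyz": [0,0,0],"angular": [0,0,0],"grip": 0},
])

```text
time_s: 5.7
tcp_pos: [0.5114, 0.1077, 0.0601]
orientation: [180.0, -0.0, 24.9]
contact_force: [-6.8, -2.2, 21.4]
width: -0.0
grasp_force: 10.9
```

Emit:
drive_tool([
  {"xyz": [0,0,-0.6],"angular": [0,0,0],"grip": 0},
  {"xyz": [0,0,-1],"angular": [0,0,0],"grip": 0},
  {"xyz": [0,0,-1],"angular": [0,0,0],"grip": 0},
  {"xyz": [0,0,-1],"angular": [0,0,0],"grip": 0},
  {"xyz": [0,0,-0.9],"angular": [0,0,0],"grip": 0},
  {"xyz": [0,0,0],"angular": [0,0,0],"grip": 0},
  {"xyz": [0,0,0],"angular": [0,0,0],"grip": 0},
  {"xyz": [0,0,0],"angular": [0,0,0],"grip": 0},
])

```text
time_s: 6.5
tcp_pos: [0.5106, 0.1073, 0.2375]
orientation: [-180.0, 0.1, 24.9]
contact_force: [-1.4, 0.5, -0.4]
width: 0.0002
grasp_force: 0.0
```

```bash
cat > chk.py <<'E'
from h import *
from plant import camera,get_state
import sys
th=np.radians(25);X=np.array([np.cos(th),np.sin(th),0]);Y=np.array([-X[1],X[0],0]);O=np.array([.534,.063,0])
for n,box in(("side",(230,420,120,340)),("scene",(280,400,180,320))):
    c=camera(n);cv2.imwrite(f"pics/{n}{sys.argv[1]}.png",c["image"][:,:,::-1])
    uv,P,C=cloud(c,*box);J=np.c_[(P-O)@X,(P-O)@Y,P[:,2]]
    wood=(C[:,0]>120)&(C[:,0]-C[:,2]>40)&(abs(J[:,0])<.019)&(abs(J[:,1])<.066)&(J[:,2]>.05)&(J[:,2]<.08)
    for y in(-.05,.05):
        m=wood&(abs(J[:,1]-y)<.012);print(n,y,m.sum(),"top z",np.median(J[m,2]).round(4))
    k=(abs(J[:,1])<.013)&(J[:,2]>.063)&(J[:,0]<.14)&(J[:,0]>-.12)&(C.max(1)-C.min(1)<40)
    q=J[k];print("strap-ish pts",k.sum(),"lo/hi x,z",q[:,[0,2]].min(0).round(3),q[:,[0,2]].max(0).round(3))
s=get_state();d=s["tcp_pos"]-O;print("tcp jig",np.round([d@X,d@Y,d[2]],4),s["time_s"])
E
python3 chk.py 1
```

```text
side -0.05 339 top z 0.0607
side 0.05 277 top z 0.0603
strap-ish pts 1080 lo/hi x,z [-0.018  0.065] [0.083 0.305]
scene -0.05 230 top z 0.06
scene 0.05 186 top z 0.0597
strap-ish pts 447 lo/hi x,z [0.044 0.068] [0.088 0.201]
tcp jig [-0.0025  0.0503  0.2372] 6.6
```

Both ends are at 60 mm, so the blank is home. Next the tool goes behind the strap's ball.

Emit:
drive_tool([
  {"xyz": [0.8,0.3,0],"angular": [0,0,0],"grip": 0},
  {"xyz": [0.8,0.3,0],"angular": [0,0,0],"grip": 0},
  {"xyz": [0.8,0.3,0],"angular": [0,0,0],"grip": 0},
  {"xyz": [0.8,0.35,0],"angular": [0,0,0],"grip": 0},
  {"xyz": [0,0,0.7],"angular": [0,0,0],"grip": 0},
  {"xyz": [0,0,0.7],"angular": [0,0,0],"grip": 0},
  {"xyz": [0,0,0],"angular": [0,0,0],"grip": 0},
  {"xyz": [0,0,0],"angular": [0,0,0],"grip": 0},
])

```text
time_s: 7.4
tcp_pos: [0.6478, 0.1165, 0.1819]
orientation: [-180.0, 0.1, 25.0]
contact_force: [-0.5, 0.4, 0.5]
width: -0.0001
grasp_force: 0.0
```

```bash
python3 chk.py 2 | tail -1
```

```text
tcp jig [0.1269 0.0003 0.1839] 7.5
```

Emit:
drive_tool([
  {"xyz": [-0.4,0,0],"angular": [0,0,0],"grip": 0},
  {"xyz": [-0.4,0,0],"angular": [0,0,0],"grip": 0},
  {"xyz": [-0.4,0,0],"angular": [0,0,0],"grip": 0},
  {"xyz": [-0.4,0,0],"angular": [0,0,0],"grip": 0},
  {"xyz": [-0.4,0,0],"angular": [0,0,0],"grip": 0},
  {"xyz": [-0.4,0,0.1],"angular": [0,0,0],"grip": 0},
  {"xyz": [-0.3,0,0.1],"angular": [0,0,0],"grip": 0},
  {"xyz": [0,0,0],"angular": [0,0,0],"grip": 0},
])

```text
time_s: 8.3
tcp_pos: [0.55, 0.0705, 0.176]
orientation: [179.9, -0.1, 24.9]
contact_force: [0.3, -0.5, -0.9]
width: 0.0001
grasp_force: 0.0
```

```bash
python3 chk.py 3
```

```text
side -0.05 326 top z 0.0606
side 0.05 274 top z 0.0606
strap-ish pts 1502 lo/hi x,z [-0.022  0.066] [0.056 0.315]
scene -0.05 225 top z 0.0599
scene 0.05 111 top z 0.0596
strap-ish pts 641 lo/hi x,z [-0.018  0.067] [0.063 0.248]
tcp jig [0.0192 0.0002 0.1759] 8.4
```

View pics/side3.png

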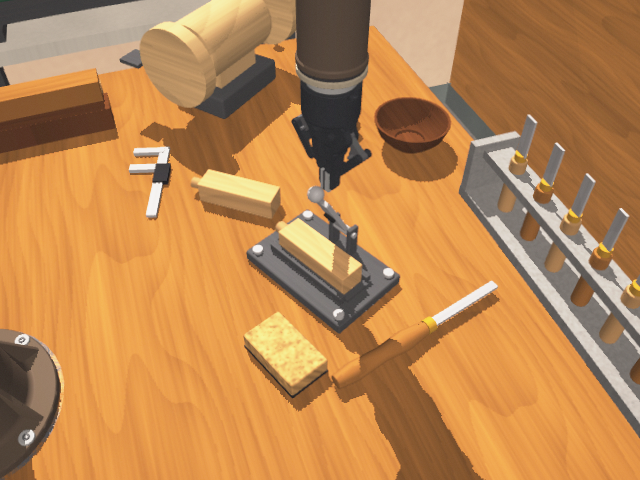

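The ball sits at (317,194), just ahead of the closed fingers, with the strap at about 1.06 rad and the loose items untouched. Now I press it from above along its arc.

Emit:
drive_tool([
  {"xyz": [0,0,-0.7],"angular": [0,0,0],"grip": 0},
  {"xyz": [-0.7,0,0],"angular": [0,0,0],"grip": 0},
  {"xyz": [0,0,0.42],"angular": [0,0,0],"grip": 0},
  {"xyz": [-0.38,0,0.26],"angular": [0,0,0],"grip": 0},
  {"xyz": [-0.34,0,0.31],"angular": [0,0,0],"grip": 0},
  {"xyz": [-0.28,0,0.36],"angular": [0,0,0],"grip": 0},
  {"xyz": [0,0,0],"angular": [0,0,0],"grip": 0},
  {"xyz": [0,0,0],"angular": [0,0,0],"grip": 0},
])

```text
time_s: 9.2
tcp_pos: [0.4899, 0.0429, 0.1492]
orientation: [180.0, -0.1, 25.0]
contact_force: [0.4, -0.2, -0.1]
width: 0.0004
grasp_force: 0.0
```

```bash
python3 chk.py 4
```

```text
side -0.05 325 top z 0.0607
side 0.05 50 top z 0.0599
strap-ish pts 2129 lo/hi x,z [-0.093  0.064] [0.055 0.352]
scene -0.05 223 top z 0.06
scene 0.05 109 top z 0.0598
strap-ish pts 792 lo/hi x,z [-0.062  0.069] [0.063 0.218]
tcp jig [-0.048   0.0004  0.1493] 9.3
```

View pics/side4.png

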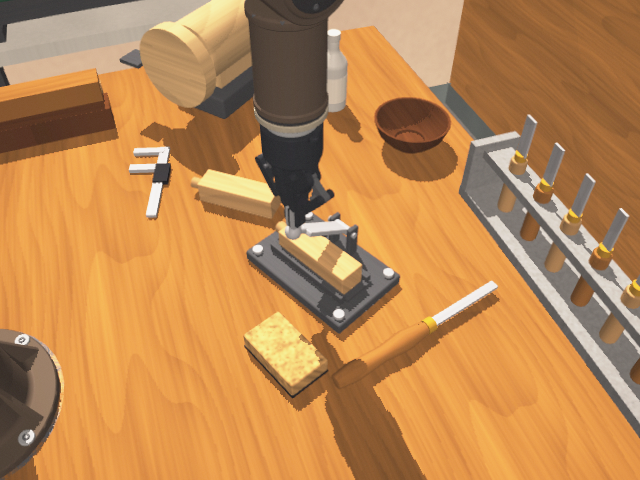

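The fingertips rest on the ball at (293,232), and the strap is at about 0.6 rad.

Emit:
drive_tool([
  {"xyz": [-0.25,0,0.39],"angular": [0,0,0],"grip": 0},
  {"xyz": [-0.16,0,0.43],"angular": [0,0,0],"grip": 0},
  {"xyz": [-0.1,0,0.45],"angular": [0,0,0],"grip": 0},
  {"xyz": [-0.04,0,0.35],"angular": [0,0,0],"grip": 0},
  {"xyz": [0,0,0.1],"angular": [0,0,0],"grip": 0},
  {"xyz": [0,0,0.05],"angular": [0,0,0],"grip": 0},
  {"xyz": [0,0,0],"angular": [0,0,0],"grip": 0},
  {"xyz": [0,0,0],"angular": [0,0,0],"grip": 0},
])

```text
time_s: 10.1
tcp_pos: [0.4689, 0.0331, 0.079]
orientation: [180.0, 0.0, 25.0]
contact_force: [-7.8, -1.6, 15.3]
width: 0.0002
grasp_force: 7.8
```

Emit:
drive_tool([
  {"xyz": [0,0,-0.4],"angular": [0,0,0],"grip": 0},
  {"xyz": [0,0,-0.9],"angular": [0,0,0],"grip": 0},
  {"xyz": [0,0,-0.9],"angular": [0,0,0],"grip": 0},
  {"xyz": [-0.4,0,-0.9],"angular": [0,0,0],"grip": 0},
  {"xyz": [-0.8,0,-0.5],"angular": [0,0,0],"grip": 0},
  {"xyz": [-0.5,0,0],"angular": [0,0,0],"grip": 0},
  {"xyz": [0,0,0],"angular": [0,0,0],"grip": 0},
  {"xyz": [0,0,0],"angular": [0,0,0],"grip": 0},
])

```text
time_s: 10.9
tcp_pos: [0.4081, 0.0046, 0.2227]
orientation: [180.0, -0.1, 25.0]
contact_force: [-0.0, -0.8, -0.3]
width: 0.0
grasp_force: 0.0
```

```bash
python3 chk.py 5
```

```text
side -0.05 327 top z 0.0604
side 0.05 277 top z 0.0603
strap-ish pts 1146 lo/hi x,z [-0.083  0.063] [0.056 0.083]
scene -0.05 227 top z 0.0596
scene 0.05 190 top z 0.0597
strap-ish pts 756 lo/hi x,z [-0.082  0.064] [0.063 0.082]
tcp jig [-0.1385  0.0005  0.222 ] 11.0
```

View pics/scene5.png

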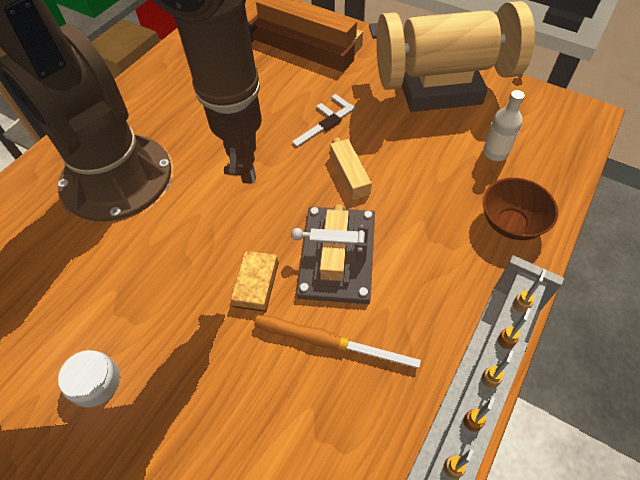

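The strap lies across the blank with its ball at (297,233). The fingertip height of 79 mm against solid resistance puts it at about -0.01 rad. The spare, chisel and sanding block have not moved.

```bash
python3 -c "from plant import close_job;print(close_job())"
```

```text
the job is handed in; nothing more can be done
None
```

I pressed the blank home at both ends, then closed the strap onto it and handed the job in at about 11 s; the spare, chisel and sanding block did not visibly move, and no verdict came back.

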